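Refill the mould's empty pockets and lock the keeper

ROBOT

A 6-joint arm with a two-finger parallel gripper is mounted at the origin on the work surface. World frame = base frame: x ahead of the robot, y to its left, z up, the work surface at z = 0. Lengths are in m, angles in rad, forces in N, time in s.
With the tool pointing down it reaches from about 0.25 to 0.725 m from the base axis. Payload 4 kg.
Tool frame: the origin (TCP) lies between the finger pads; the fingertips stand 17 mm ahead of it and the grasp point (between the pads) lies 2 mm behind it; z points along the fingers, y is the direction in which the jaws open and shut (so a half turn about z gives the same grasp; the last joint's range is limited). The gripper opens to 85 mm and grips with 20 to 120 N. Pads are 22 mm wide; open, the fingers measure 114 mm over their backs; the gripper's body (76 mm by 85 mm) begins 54 mm behind the grasp point. The pads swing forward as they close: fully open they stand 13 mm farther back than shut.
Start: joints at [-1.241, 0.241, 0.005, 1.335, 0, 1.571], TCP at [0.162, -0.473, 0.22] pointing down, gripper open.
Joint ranges: [-2.72, 2.72], [-1.05, 1.87], [-1.09, 1.28], [-1.99, 2.15], [-1.42, 1.44], [-3.14, 3.14]. Speed limits (rad/s): [2.79, 2.79, 3.14, 3.14, 3.14, 3.14].

INTERFACE

Orientations are given as a unit quaternion [x, y, z, w].
In Python, from workcell import readout, viewer, order gives the robot as it stands. The module is installed in compiled form; this text tells all that it offers.
- The arm moves only by the shell command python3 -m crank 'ROWS'. ROWS is text: rows parted by semicolons, each of 7 numbers parted by spaces: the shift along the tool's x, y, z in m, then the turn, a rotation vector about the tool's x, y, z in rad, then the gripper's target within -1 to 1 (shut at 1, half-way at 0, fully open at -1). A call has 1 to 20 rows; each row shifts and turns the pose as measured when the row begins, along the tool's axes as they then stand; what a row does not reach is not made up. A row lasts 1/12 s, in which the tool goes at most 41.7 mm and 7.16 degrees, less where a joint would pass 70% of its speed; a pose out of reach is approached as far as the arm can. A call with a gripper value outside its range is refused whole. The fingers move at their own pace and stop on an object; the grip force is fixed at half the most. Time passes only in rows, so rows that do not move let the fingers close. It gives the time, the measured TCP pose, the force and the opening at its end, in the units of the state.
- readout.get_obs(): the state, without advancing time (a new reading comes with each control period).
- viewer.camera(name): name is "scene" or "top"; returns the picture (400x640x3 uint8, red, green, blue); there is no depth.
- viewer.calibration(name): a dict with "fx", "fy", "cx", "cy" (pixels), "eye" and "rotation" of the camera in the world. Camera axes: x right, y down, z forward; pixel columns grow to the right and rows downward; lengths in m; the calibration is good to about 2 mm. A picture is of the moment at which its call begins. calibration takes no time and is no camera call.
- order.job_done(): hands the job in, once; it reports no verdict.
The state is a dict: "clock": time; "joint_pos": joint angles; "joint_vel": joint speeds; "tau": joint torques, N m; "eef_pos": TCP position; "tool_rot": TCP orientation; "ft_force": force on the tool from outside, world axes, zero at the start; "ft_torque": the same for the moment, N m; "grip_width": finger opening in m.
Only numpy, scipy, OpenCV 4.12 (cv2) and the standard library are available. Lean on these libraries where they do the work, as an engineer would, in place of code of your own. Each camera call takes 0.05 s, during which the arm holds its last target. There are 200 camera calls.

TASK

Two of the six pockets in the mould base have no insert. Take the two clean off-white spares from the plywood board and lower (do not drop) one into each empty pocket, fully home, leaving the seated inserts where they are and the rust-brown uncleaned one on the board alone. Then slide the brass keeper bar (the one with the red knob) all the way to its end stop, towards its knob end, so that it locks all six.

Things in the scene. Friction and masses are not known exactly. Their poses are not given: they have to be found in the camera images.
- mould: dark steel mould base fixed on the table, 200 (x) x 300 (y) x 30 mm high; origin at the centre of its underside. Six pockets (x = -54, 54; y = -80, 0, 80 mm), each 67 (x) x 43 (y) x 16 mm deep, chamfered; an insert has 1.5 mm play each side and its foot ends flush. Four hold inserts, two are empty; which two changes. On the spine x = 0 lies the keeper bar, top 39 mm above the table.
- pocket0 (a point): pocket 0 of the mould: the point where the centre of an insert lies once it is seated (9 mm above the mould's top face, 25 mm above the pocket floor); axes as the mould's, so the insert's 64 mm length lies along this x, either way round
- pocket1 (a point): pocket 1 of the mould: the point where the centre of an insert lies once it is seated (9 mm above the mould's top face, 25 mm above the pocket floor); axes as the mould's, so the insert's 64 mm length lies along this x, either way round
- pocket2 (a point): pocket 2 of the mould: the point where the centre of an insert lies once it is seated (9 mm above the mould's top face, 25 mm above the pocket floor); axes as the mould's, so the insert's 64 mm length lies along this x, either way round
- pocket3 (a point): pocket 3 of the mould: the point where the centre of an insert lies once it is seated (9 mm above the mould's top face, 25 mm above the pocket floor); axes as the mould's, so the insert's 64 mm length lies along this x, either way round
- pocket4 (a point): pocket 4 of the mould: the point where the centre of an insert lies once it is seated (9 mm above the mould's top face, 25 mm above the pocket floor); axes as the mould's, so the insert's 64 mm length lies along this x, either way round
- pocket5 (a point): pocket 5 of the mould: the point where the centre of an insert lies once it is seated (9 mm above the mould's top face, 25 mm above the pocket floor); axes as the mould's, so the insert's 64 mm length lies along this x, either way round
- seated0_mid (a point): a clean off-white insert already seated in one of the pockets. Foot 64 x 40 x 16 mm high; on it a 34 mm high core, 46 mm long, 28 mm wide with flat parallel long sides (grip across these); 50 mm high in all, 150 to 290 g. Origin at its centre, 25 mm above its underside; x along the 64 mm, y across, z up; looks the same after a half turn about z.
- seated1_mid (a point): a clean off-white insert already seated in one of the pockets. Foot 64 x 40 x 16 mm high; on it a 34 mm high core, 46 mm long, 28 mm wide with flat parallel long sides (grip across these); 50 mm high in all, 150 to 290 g. Origin at its centre, 25 mm above its underside; x along the 64 mm, y across, z up; looks the same after a half turn about z.
- seated2_mid (a point): a clean off-white insert already seated in one of the pockets. Foot 64 x 40 x 16 mm high; on it a 34 mm high core, 46 mm long, 28 mm wide with flat parallel long sides (grip across these); 50 mm high in all, 150 to 290 g. Origin at its centre, 25 mm above its underside; x along the 64 mm, y across, z up; looks the same after a half turn about z.
- seated3_mid (a point): a clean off-white insert already seated in one of the pockets. Foot 64 x 40 x 16 mm high; on it a 34 mm high core, 46 mm long, 28 mm wide with flat parallel long sides (grip across these); 50 mm high in all, 150 to 290 g. Origin at its centre, 25 mm above its underside; x along the 64 mm, y across, z up; looks the same after a half turn about z.
- spare0_mid (a point): a clean off-white spare insert standing foot down on the plywood board (12 mm thick, teal mat on top). Foot 64 x 40 x 16 mm high; on it a 34 mm high core, 46 mm long, 28 mm wide with flat parallel long sides (grip across these); 50 mm high in all, 150 to 290 g. Origin at its centre, 25 mm above its underside; x along the 64 mm, y across, z up; looks the same after a half turn about z.
- spare1_mid (a point): a clean off-white spare insert standing foot down on the plywood board (12 mm thick, teal mat on top). Foot 64 x 40 x 16 mm high; on it a 34 mm high core, 46 mm long, 28 mm wide with flat parallel long sides (grip across these); 50 mm high in all, 150 to 290 g. Origin at its centre, 25 mm above its underside; x along the 64 mm, y across, z up; looks the same after a half turn about z.
- dirty_mid (a point): the uncleaned insert, dark rust brown, same shape as the others, standing on the same board among the spares; not to be used. Foot 64 x 40 x 16 mm high; on it a 34 mm high core, 46 mm long, 28 mm wide with flat parallel long sides (grip across these); 50 mm high in all, 150 to 290 g. Origin at its centre, 25 mm above its underside; x along the 64 mm, y across, z up; looks the same after a half turn about z.
- keeper_knob (a point): centre of the red round knob (18 mm across, 34 mm tall, this point 17 mm below its top and 55 mm above the table) that stands upright at the +y end of the brass keeper bar on the mould; it moves with the bar; axes as the mould's
- keeper (a joint): travel of the brass keeper bar in m along the mould's +y: about 0 to 0.006 = open (its teeth stand between the pockets), 0.036 = its end stop, locked, the teeth 2.5 mm above the feet of the inserts. Slides against about 2.5 N of friction and stays where it is left.
Not all that is in view belongs to the job. Leave any green look-alike of the part that bears spare0_mid alone.

How it is judged:
On the way, in this order (a step that is already met when the one before it is completed fails the run):
1. both clean spares are home in the empty pockets while the keeper is still open ((distance between spare0_mid and pocket0 below 0.005 m or distance between spare0_mid and pocket1 below 0.005 m or distance between spare0_mid and pocket2 below 0.005 m or distance between spare0_mid and pocket3 below 0.005 m or distance between spare0_mid and pocket4 below 0.005 m or distance between spare0_mid and pocket5 below 0.005 m) and angle between each of spare0_mid, spare1_mid's own z axis and vertical below 0.07 rad and (distance between spare1_mid and pocket0 below 0.005 m or distance between spare1_mid and pocket1 below 0.005 m or distance between spare1_mid and pocket2 below 0.005 m or distance between spare1_mid and pocket3 below 0.005 m or distance between spare1_mid and pocket4 below 0.005 m or distance between spare1_mid and pocket5 below 0.005 m) and value of joint keeper below 0.015 m), for 0.2 s.
2. the keeper is slid to its stop over the six seated inserts ((distance between spare0_mid and pocket0 below 0.005 m or distance between spare0_mid and pocket1 below 0.005 m or distance between spare0_mid and pocket2 below 0.005 m or distance between spare0_mid and pocket3 below 0.005 m or distance between spare0_mid and pocket4 below 0.005 m or distance between spare0_mid and pocket5 below 0.005 m) and angle between each of spare0_mid, spare1_mid's own z axis and vertical below 0.07 rad and (distance between spare1_mid and pocket0 below 0.005 m or distance between spare1_mid and pocket1 below 0.005 m or distance between spare1_mid and pocket2 below 0.005 m or distance between spare1_mid and pocket3 below 0.005 m or distance between spare1_mid and pocket4 below 0.005 m or distance between spare1_mid and pocket5 below 0.005 m) and value of joint keeper above 0.031 m), for 0.2 s.
At the end, for the whole second after the job is handed in: Each clean spare is at rest and upright (within 0.07 rad) with its centre within 5 mm of a pocket's seated point, the four seated inserts are within 10 mm of where they began, the dirty one is within 30 mm of where it began, and the keeper stands beyond 31 mm of its 36 mm travel (all of step 2 and distance of each of seated0_mid, seated1_mid, seated2_mid, seated3_mid from where it was at the start of the episode below 0.01 m and linear speed of each of spare0, spare1 below 0.03 m/s and distance of dirty_mid from where it was at the start of the episode below 0.03 m); the robot touches nothing.
It fails at once if an insert that was already seated is taken out or shifted by more than 10 mm (not (distance of seated0_mid from where it was at the start of the episode below 0.01 m) or not (distance of seated1_mid from where it was at the start of the episode below 0.01 m) or not (distance of seated2_mid from where it was at the start of the episode below 0.01 m) or not (distance of seated3_mid from where it was at the start of the episode below 0.01 m)).
It fails at once if the uncleaned insert is moved by more than 30 mm (distance of dirty_mid from where it was at the start of the episode above 0.03 m).
It fails at once if a spare is dropped or slammed into the mould (faster than 0.55 m/s close over it) ((linear speed of spare0 above 0.55 m/s and x of spare0_mid in the frame of mould between -0.1 and 0.1 m and y of spare0_mid in the frame of mould between -0.15 and 0.15 m and z of spare0_mid in the frame of mould below 0.06 m) or (linear speed of spare1 above 0.55 m/s and x of spare1_mid in the frame of mould between -0.1 and 0.1 m and y of spare1_mid in the frame of mould between -0.15 and 0.15 m and z of spare1_mid in the frame of mould below 0.06 m)).
It also fails if it takes over 62 s, if anything falls off the work surface, if the arm or the gripper's body presses on something with over 40 N, if the wrist force passes 120 N, or if a joint passes its speed limit or range.

## Working session

There is one attempt and no reset: what is moved stays moved. The work goes in short steps, Python scripts to look and compute and a shell command to move; the robot and the scene stay as the last step left them, time stands still between calls to the robot, and variables do not carry over. Pictures are saved under pics/ and viewed, about 8 in all and at most 12, crops included, and the job is handed in when it is done.

```bash
mkdir -p pics
python3 - <<'E'
from workcell import readout, viewer
import cv2
for n in("scene","top"):
    im=viewer.camera(n); cv2.imwrite(f"pics/{n}0.png",im[:,:,::-1]); c=viewer.calibration(n); print(n,c)
print(readout.get_obs())
E
```

```text
scene {'fx': 486.1663927401172, 'fy': 486.1663927401172, 'cx': 317.4413655402453, 'cy': 193.52098336603333, 'eye': array([0.93159067, 0.37401262, 0.95192895]), 'rotation': array([ 0.34809002,  0.88836895, -0.27990791, -0.10623323])}
top {'fx': 398.672748962405, 'fy': 398.672748962405, 'cx': 320.3793645945277, 'cy': 202.6074348347954, 'eye': array([ 0.42728337, -0.07632049,  0.91888676]), 'rotation': array([-0.70262706,  0.70922734, -0.04889804,  0.03034417])}
{'clock': 0.1, 'joint_pos': array([-1.24101713e+00,  2.41334839e-01,  3.85111541e-03,  1.33520857e+00,
       -2.11864578e-06,  1.57081377e+00]), 'joint_vel': array([ 0.00072602, -0.00064852,  0.00304553, -0.0020865 , -0.00175075,
        0.00071065]), 'tau': array([-7.39891561e-05, -3.73138118e+01,  2.53009772e+01,  1.08138766e-02,
        2.78155090e-05,  9.75813776e-06]), 'eef_pos': array([ 0.16172412, -0.47249528,  0.21950041]), 'tool_rot': array([ 9.86437471e-01,  1.64134755e-01, -1.56658152e-04, -9.34948958e-04]), 'ft_force': array([-0.11897481, -0.46250785,  0.65755017]), 'ft_torque': array([-0.00455212,  0.00150888, -0.03917773]), 'grip_width': 0.08550633247016459}
```

View pics/top0.png

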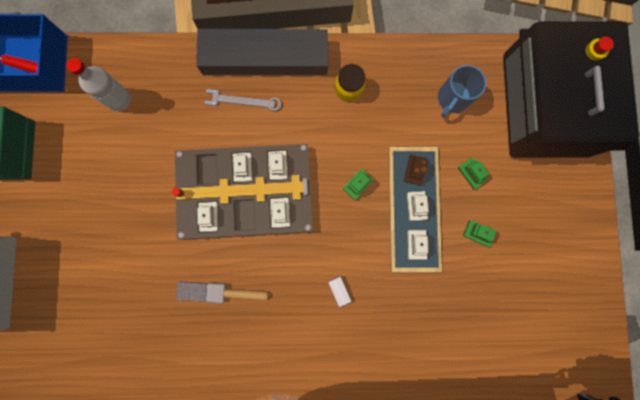

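View pics/scene0.png

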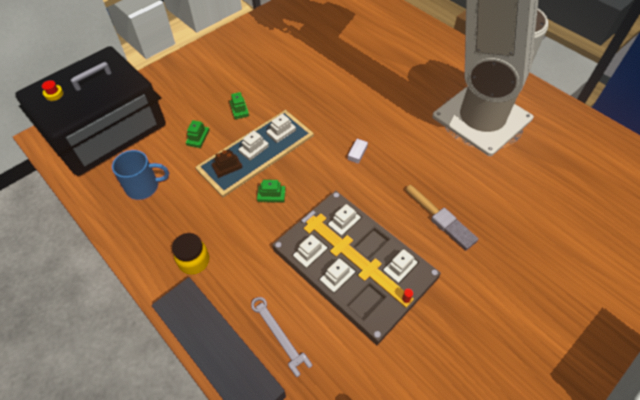

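Top view: the mould is centred near (244,192) and its red knob is at (177,191). The empty pockets are at (207,169) and (243,215). On the board the dirty insert is at (417,170) and the two off-white spares are at (418,206) and (418,244). The green look-alikes at (358,184), (475,173) and (480,233) are off the board, and the white block at (340,291) is a different shape. I'll confirm this in one enlarged crop.

Run:
```python
import cv2,numpy as np
t=cv2.imread("pics/top0.png")
a=cv2.resize(t[140:245,165:325],None,fx=5,fy=5,interpolation=cv2.INTER_CUBIC)[:, :]
b=cv2.resize(t[140:280,380:450],None,fx=4,fy=4,interpolation=cv2.INTER_CUBIC)
a=cv2.resize(a,(800*560//800,int(525*.7)))
c=np.zeros((600,800,3),np.uint8); a=cv2.resize(t[140:245,165:325],(512,336),interpolation=cv2.INTER_CUBIC)
c[:336,:512]=a; c[:560,515:795]=b
cv2.imwrite("pics/crop1.png",c)
```

```text
(no output)
```

View pics/crop1.png

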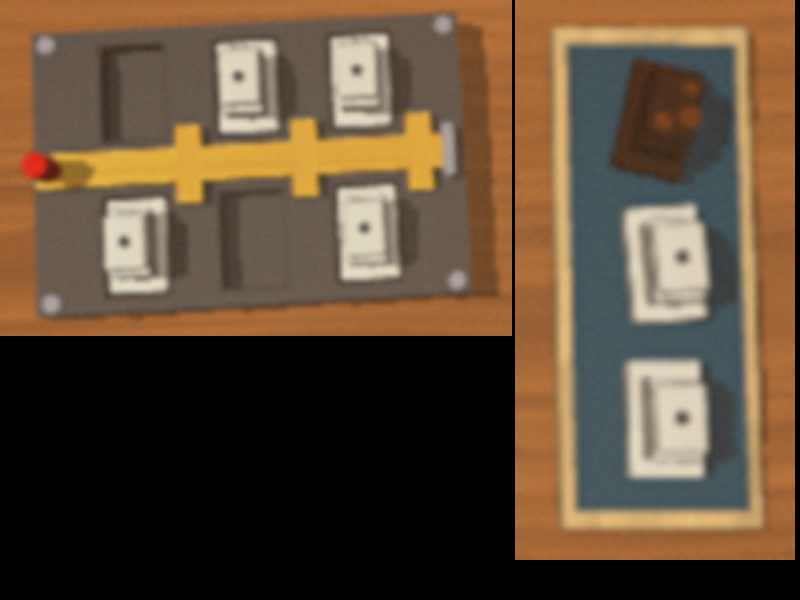

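The crop confirms it: the two off-white inserts at board pixels (418,206) and (418,244) are the clean spares, and the brown one above them is the dirty one. The empty pockets are upper-left and lower-middle. Each core has a centre dot I can measure.

```bash
cat > h.py <<'E'
import cv2,numpy as np
from workcell import readout,viewer
from scipy.spatial.transform import Rotation as R
def cast(cal,uv,z):
    uv=np.atleast_2d(uv).astype(float)
    d=np.c_[(uv[:,0]-cal['cx'])/cal['fx'],(uv[:,1]-cal['cy'])/cal['fy'],np.ones(len(uv))]
    d=R.from_quat(cal['rotation']).apply(d); e=cal['eye']
    return (e+d*((z-e[2])/d[:,2])[:,None])[:,:2]
def whites(im,lo=150):
    hsv=cv2.cvtColor(im,cv2.COLOR_BGR2HSV)
    m=((hsv[...,1]<60)&(hsv[...,2]>lo)).astype(np.uint8)
    m=cv2.morphologyEx(m,cv2.MORPH_CLOSE,np.ones((5,5)))
    n,l,s,c=cv2.connectedComponentsWithStats(m)
    return [(l==i,s[i],c[i]) for i in range(1,n) if 150<s[i][4]<1500]
def dot(im,c,r=5):
    g=cv2.cvtColor(im,cv2.COLOR_BGR2GRAY).astype(float); x,y=int(round(c[0])),int(round(c[1]))
    p=g[y-r:y+r+1,x-r:x+r+1]; w=np.clip(np.median(p)-30-p,0,None)
    yy,xx=np.mgrid[y-r:y+r+1,x-r:x+r+1]; return (w*xx).sum()/w.sum(),(w*yy).sum()/w.sum()
E
python3 - <<'E'
from h import *
t=cv2.imread("pics/top0.png"); s=cv2.imread("pics/scene0.png")
ct,cs=viewer.calibration("top"),viewer.calibration("scene")
# dots from crop: mould crop scale 3.2 @ (165,140), board scale 4 @ (380,140), x offset 515
for n,p,z in [("seatA",(238,76),.064),("seatB",(357,70),.064),("seatC",(124,241),.064),("seatD",(364,227),.064)]:
    g=(165+p[0]/3.2-.5,140+p[1]/3.2-.5); d=dot(t,g,2); print(n,np.round(g,1),np.round(d,1),cast(ct,d,z).round(4))
for n,p in [("sp0",(682,257)),("sp1",(682,418))]:
    g=(380+(p[0]-515)/4-.5,140+p[1]/4-.5); d=dot(t,g,2); print(n,np.round(g,1),np.round(d,1),cast(ct,d,.062).round(4))
sc=[(45,45),(443,24),(457,281),(50,304)]
P=np.array([cast(ct,dot(255-t,(165+x/3.2-.5,140+y/3.2-.5),3),.030)[0] for x,y in sc]); print(P.round(4),P.mean(0))
u=(P[0]+P[3]-P[1]-P[2])/2; print("mould y axis",u, "yaw",np.degrees(np.arctan2(-u[0],u[1])), np.linalg.norm(u),np.linalg.norm(P[0]-P[3]))
for im,c,nm in((t,ct,'top'),(s,cs,'scene')):
    for m,st,ce in whites(im):
        ys,xs=np.nonzero(m); q=cast(c,np.c_[xs,ys],.028).astype(np.float32)
        (cx,cy),(w,h),a=cv2.minAreaRect(q*1000); 
        print(nm,ce.round(1),st[4],(round(cx),round(cy)),round(w),round(h),round(a,1))
hsv=cv2.cvtColor(t,cv2.COLOR_BGR2HSV)
m=((hsv[...,0]<6)&(hsv[...,1]>200)&(hsv[...,2]>120)).astype(np.uint8);n,l,stt,c=cv2.connectedComponentsWithStats(m)
for i in range(1,n):
    if stt[i][4]>20: print("red",c[i].round(1),stt[i][4],cast(ct,c[i],.07).round(4))
E
```

```text
seatA [238.9 163.2] [239.  163.4] [[0.6104 0.0764]]
seatB [276.1 161.4] [276.  161.4] [[ 0.6144 -0.0037]]
seatC [203.2 214.8] [203.4 215.1] [[0.4987 0.1509]]
seatD [278.2 210.4] [278.5 210.6] [[ 0.5069 -0.0091]]
sp0 [421.2 203.8] [421.4 203.6] [[ 0.5197 -0.3195]]
sp1 [421.2 244. ] [421.3 244. ] [[ 0.4322 -0.3158]]
[[ 0.6408  0.2179]
 [ 0.6546 -0.0619]
 [ 0.4726 -0.0707]
 [ 0.4586  0.2091]] [0.55665986 0.07360751]
mould y axis [-0.01392316  0.27981417] yaw 2.84860872471078 0.2801603578079577 0.18250407077772027
top [239.9  99.4] 449 (765, 78) 171 34 81.9
top [276.4 165.1] 440 (614, -3) 65 39 2.3
top [240.6 166.8] 414 (610, 77) 65 39 2.8
top [417.3 205.4] 531 (519, -320) 64 45 3.7
top [278.9 212.3] 468 (506, -9) 65 40 2.4
top [205.9 216.6] 455 (499, 153) 64 42 1.1
top [417.2 244.2] 557 (433, -317) 43 63 88.0
top [339.3 291.4] 380 (331, -140) 60 30 23.2
top [214.4 293.1] 277 (331, 133) 36 37 84.5
scene [212.1  10.9] 1038 (256, -830) 166 157 63.1
scene [280.3 127.1] 443 (429, -322) 72 63 0.8
scene [252.4 144.2] 460 (518, -325) 70 62 4.5
scene [357.5 148.9] 243 (335, -134) 61 32 23.6
scene [  5.3 198.6] 237 (1037, -584) 80 34 55.5
scene [343.9 219.1] 538 (504, -12) 70 49 2.7
scene [444.1 217.2] 240 (336, 138) 38 37 82.7
scene [309.3 250.3] 587 (614, -7) 65 49 2.8
scene [400.5 265.3] 581 (496, 151) 70 42 4.2
scene [336.9 274.7] 614 (610, 74) 66 46 3.5
scene [281.  336.5] 824 (777, 87) 175 36 82.8
scene [132.3 366.9] 158 (1016, -48) 19 67 34.3
red [605.7  43.3] 164 [[ 0.8845 -0.7563]]
red [19.2 63.3] 248 [[0.8345 0.5563]]
red [73.7 64.7] 166 [[0.8316 0.439 ]]
red [175.5 191.3] 47 [[0.5495 0.2094]]
```

```bash
cat > d.py <<'E'
# usage: d.py x y z yawdeg -> remaining shift and turn in tool axes
import sys,numpy as np
from workcell import readout
from scipy.spatial.transform import Rotation as R
x,y,z,a=map(float,sys.argv[1:]); o=readout.get_obs(); r=R.from_quat(o['tool_rot'])
g=R.from_euler('z',a,degrees=True)*R.from_euler('x',180,degrees=True)
print('shift mm',(r.inv().apply(np.array([x,y,z])-o['eef_pos'])*1000).round(1),'turn',(r.inv()*g).as_rotvec().round(4),'pos',o['eef_pos'].round(4),'F',o['ft_force'].round(1),'w',round(o['grip_width'],4),'t',o['clock'])
E
python3 -m crank '0 0 0 0 0 0.1 -1;0 0 0 0 0 0.1 -1;0 0 0 0 0 0.06 -1;.03 -.01 0 0 0 0 -1;.03 -.01 0 0 0 0 -1;.03 -.01 0 0 0 0 -1;.03 -.01 0 0 0 0 -1;.03 -.01 0 0 0 0 -1;.03 -.01 0 0 0 0 -1;.03 -.01 0 0 0 0 -1;.03 -.01 0 0 0 0 -1;.03 -.01 0 0 0 0 -1;.03 -.01 0 0 0 0 -1;.03 -.01 0 0 0 0 -1;.03 -.01 0 0 0 0 -1;0 0 0 0 0 0 -1'; python3 d.py .5197 -.3195 .16 4
```

```text
clock: 1.43
eef_pos: [0.5259, -0.3243, 0.2082]
tool_rot: [1.0, 0.023, -0.006, -0.008]
ft_force: [-1.0, 0.1, 0.2]
grip_width: 0.0853
shift mm [-5.4 -4.3 48.4] turn [-0.0161  0.0113 -0.0229] pos [ 0.5259 -0.3243  0.2082] F [-1.   0.1  0.2] w 0.0853 t 1.4333
```

```bash
python3 -m crank '-.003 -.002 .02 -.016 .011 -.023 -1;-.002 -.002 .025 0 0 0 -1;0 0 .025 0 0 0 -1;0 0 .02 0 0 0 -1;0 0 0 0 0 0 -1'; python3 d.py .5197 -.3195 .051 4
```

```text
clock: 1.85
eef_pos: [0.5225, -0.3178, 0.1129]
tool_rot: [0.999, 0.039, -0.001, 0.0]
ft_force: [-0.2, 0.7, -1.1]
grip_width: 0.0851
shift mm [-2.8  1.5 62. ] turn [0.0003 0.0011 0.0078] pos [ 0.5225 -0.3178  0.1129] F [-0.2  0.7 -1.1] w 0.0851 t 1.85
```

```bash
python3 -m crank '-.003 .0015 .02 0 0 .008 -1;0 0 .02 0 0 0 -1;0 0 .014 0 0 0 -1;0 0 0 0 0 0 -1'; python3 d.py .5197 -.3195 .051 4
```

```text
clock: 2.18
eef_pos: [0.5183, -0.3202, 0.0585]
tool_rot: [0.999, 0.034, -0.001, -0.0]
ft_force: [-1.4, -0.1, -0.8]
grip_width: 0.0851
shift mm [ 1.4 -0.6  7.5] turn [-0.0002  0.0024 -0.0013] pos [ 0.5183 -0.3202  0.0585] F [-1.4 -0.1 -0.8] w 0.0851 t 2.1833
```

```bash
python3 -m crank '.0015 -.0006 .0075 0 0 0 -1;0 0 0 0 0 0 -1;0 0 0 0 0 0 0.2;0 0 0 0 0 0 1;0 0 0 0 0 0 1;0 0 0 0 0 0 1;0 0 0 0 0 0 1;0 0 0 0 0 0 1;0 0 0 0 0 0 1'; python3 d.py .5197 -.3195 .051 4
```

```text
clock: 2.93
eef_pos: [0.5233, -0.3222, 0.0579]
tool_rot: [0.999, 0.034, 0.003, 0.003]
ft_force: [0.6, -1.1, -0.3]
grip_width: 0.0004
shift mm [-3.5 -3.   6.9] turn [ 0.0057 -0.0057 -0.0019] pos [ 0.5233 -0.3222  0.0579] F [ 0.6 -1.1 -0.3] w 0.0004 t 2.9333
```

The fingers shut on nothing, so I need to look.

Run:
```python
from h import *
a=viewer.camera("scene")[:,:,::-1]; b=viewer.camera("top")[:,:,::-1]
c=np.zeros((600,800,3),np.uint8)
c[:480,:440]=cv2.resize(a[80:240,160:306],(440,480)); c[:480,440:800]=cv2.resize(b[130:290,360:480],(360,480))
cv2.imwrite("pics/c2.png",c)
```

```text
(no output)
```

View pics/c2.png

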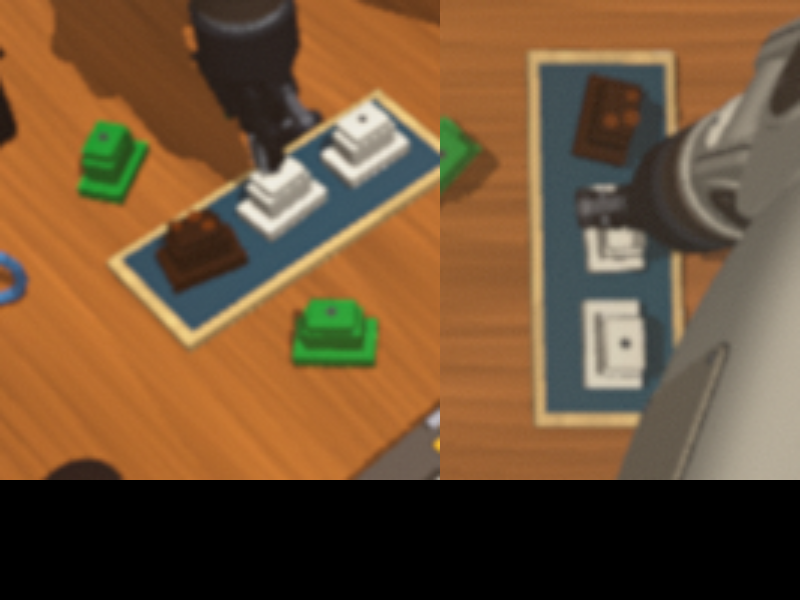

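```bash
for i in 1 2 3; do python3 -m crank '0 0 0 0 0 0 1' | grep eef; python3 d.py .5197 -.3195 .051 4; done
python3 - <<'E'
from h import *
o=readout.get_obs();print(o['joint_pos'],o['eef_pos'],o['joint_vel'],o['ft_force'],o['ft_torque'])
for n in("top","scene"):
    c=viewer.calibration(n)
    for z in(.041,.058,.1):
        p=R.from_quat(c['rotation']).inv().apply(np.r_[o['eef_pos'][:2],z]-c['eye']); print(n,z,c['cx']+c['fx']*p[0]/p[2],c['cy']+c['fy']*p[1]/p[2])
E
```

```text
eef_pos: [0.5232, -0.3221, 0.0577]
shift mm [-3.3 -2.9  6.7] turn [ 0.0054 -0.0053 -0.0019] pos [ 0.5232 -0.3221  0.0577] F [0.9 0.5 0.9] w 0.0001 t 3.1167
eef_pos: [0.5232, -0.3221, 0.0577]
shift mm [-3.3 -2.9  6.7] turn [ 0.0054 -0.0053 -0.0019] pos [ 0.5232 -0.3221  0.0577] F [-0.1 -0.1 -0.2] w -0.0001 t 3.2
eef_pos: [0.5231, -0.3221, 0.0576]
shift mm [-3.3 -2.8  6.6] turn [ 0.0053 -0.0051 -0.0018] pos [ 0.5231 -0.3221  0.0576] F [-0.   0.5  0.8] w 0.0001 t 3.2833
[-5.51192319e-01  5.67742683e-01  6.05553642e-02  1.05636469e+00
 -1.30637890e-03  2.52242019e+00] [ 0.52309889 -0.32205572  0.05760266] [ 0.00056675  0.00242834 -0.00131981  0.00079616 -0.0010711   0.00046784] [-0.03320326  0.48983829  0.78682161] [0.00551655 0.03204252 0.02414364]
top 0.041 419.92758012796946 203.13901107226943
top 0.058 422.05387462681017 202.27925378772852
top 0.1 427.67769070720215 200.0052899296311
scene 0.041 250.11886006928563 142.32470818523535
scene 0.058 249.28357228607086 137.73776956714062
scene 0.1 247.13307099150188 125.92840561552542
```

```bash
python3 -m crank '0 0 -.03 0 0 0 1;0 0 -.03 0 0 0 1;0 0 0 0 0 0 1;0 0 0 0 0 0 1'
python3 - <<'E'
from h import *
o=readout.get_obs()
out=np.zeros((600,800,3),np.uint8)
for k,n in enumerate(("top","scene")):
    im=viewer.camera(n)[:,:,::-1].copy(); c=viewer.calibration(n); pts=[]
    u0,v0=((375,150),(205,60))[k]
    im=cv2.resize(im[v0:v0+120,u0:u0+80],(400,600),interpolation=cv2.INTER_CUBIC)
    r=R.from_quat(o['tool_rot'])
    for off,col in(((0,0,0),(0,0,255)),((0,0,.017),(0,255,255)),((0,.0425,0),(255,0,0)),((0,0,-.054),(255,0,255))):
        p=R.from_quat(c['rotation']).inv().apply(o['eef_pos']+r.apply(off)-c['eye'])
        u=c['cx']+c['fx']*p[0]/p[2]; v=c['cy']+c['fy']*p[1]/p[2]
        cv2.circle(im,(int((u-u0)*5),int((v-v0)*5)),3,col,-1)
    out[:,k*400:k*400+400]=im
cv2.imwrite("pics/c3.png",out); print(o['eef_pos'],o['grip_width'],o['clock'])
E
```

```text
clock: 3.62
eef_pos: [0.5209, -0.3206, 0.117]
tool_rot: [0.999, 0.034, -0.0, 0.001]
ft_force: [-0.2, -0.5, -0.3]
grip_width: -0.0005
[ 0.52091716 -0.32063284  0.11704915] -0.0004929463267322939 3.6167
```

View pics/c3.png

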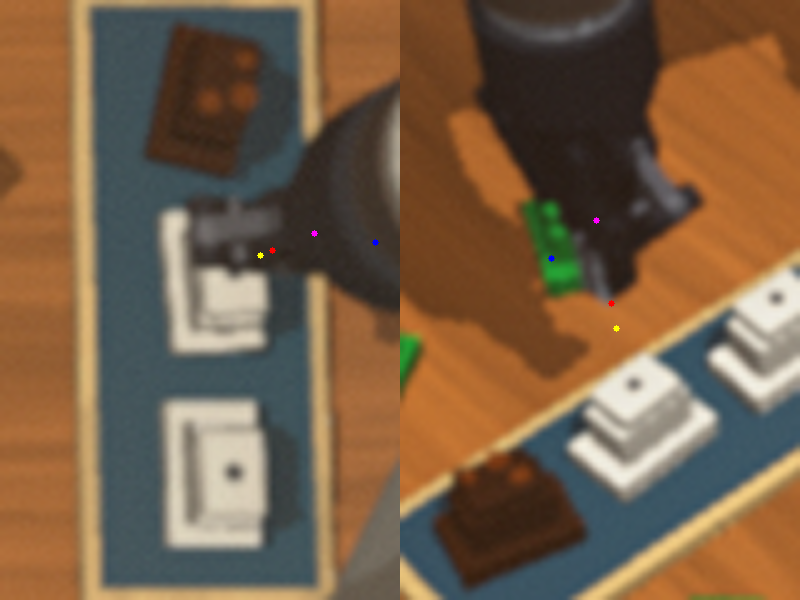

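The fingers shut at or just above the core's top, so they seem to reach about 20 mm less far than I assumed. A light touch test on the core top with shut fingers will settle the height.

```bash
python3 -m crank '0 0 .02 0 0 0 1;0 0 .02 0 0 0 1;0 0 0 0 0 0 1;0 0 0 0 0 0 1' | grep -E "eef|force"; for i in 1 2 3 4; do python3 -m crank '0 0 .003 0 0 0 1;0 0 .003 0 0 0 1'| grep -E "eef|force"; done
```

```text
eef_pos: [0.5201, -0.3202, 0.0736]
ft_force: [0.4, -0.0, 1.0]
eef_pos: [0.5198, -0.32, 0.0673]
ft_force: [0.1, -0.2, -1.0]
eef_pos: [0.5203, -0.3203, 0.0617]
ft_force: [0.1, -0.6, -0.4]
eef_pos: [0.5209, -0.3207, 0.056]
ft_force: [-0.8, 0.6, -0.3]
eef_pos: [0.5213, -0.3211, 0.051]
ft_force: [-7.2, 4.8, 23.8]
```

Contact came at a reading of about 0.054, where I expected 0.079. The real tips therefore sit about 25 mm higher than the reported TCP implies, so I'll grasp that much lower.

```bash
python3 -m crank '0 0 -.02 0 0 0 -1;0 0 -.01 0 0 0 -1;0 0 0 0 0 0 -1;0 0 0 0 0 0 -1;0 0 0 0 0 0 -1;0 0 0 0 0 0 -1;0 0 0 0 0 0 -1' >/dev/null; python3 d.py .5197 -.3195 .032 4
```

```text
shift mm [-0.9 -1.3 48.1] turn [ 0.0018  0.0001 -0.0019] pos [ 0.5207 -0.3207  0.0801] F [0.3 0.4 0.2] w 0.0831 t 5.3
```

```bash
python3 -m crank '-.001 -.001 .016 0 0 0 -1;0 0 .012 0 0 0 -1;0 0 .010 0 0 0 -1;0 0 .004 0 0 0 -1;0 0 0 0 0 0 -1;0 0 0 0 0 0 -1' >/dev/null; python3 d.py .5197 -.3195 .032 4
```

```text
shift mm [1.3 0.5 1.6] turn [-0.0004  0.0032 -0.002 ] pos [ 0.5184 -0.3191  0.0336] F [ 0.9  0.4 -0.1] w 0.0856 t 5.8
```

```bash
python3 -m crank '.0013 0 .0016 0 0 0 -1;0 0 0 0 0 0 0.3;0 0 0 0 0 0 0.3;0 0 0 0 0 0 0.5;0 0 0 0 0 0 1;0 0 0 0 0 0 1;0 0 0 0 0 0 1;0 0 0 0 0 0 1' >/dev/null; python3 d.py .5197 -.3195 .032 4
```

```text
shift mm [-1.6 -0.3  2.3] turn [ 0.0016  0.     -0.0018] pos [ 0.5213 -0.3197  0.0343] F [ 0.1  0.6 -1. ] w 0.0267 t 6.4667
```

Gripped at 26.7 mm wide, which matches the core. Lifting and carrying to the far pocket at (0.6066, 0.1562).

```bash
python3 -m crank '0 0 -.01 0 0 0 1;0 0 -.025 0 0 0 1;0 0 -.03 0 0 0 1;0 0 -.03 0 0 0 1;0 0 0 0 0 0 1;0 0 0 0 0 0 1' >/dev/null; python3 d.py .608 .1562 .12 2.85
```

```text
shift mm [ 121.9 -466.7   12.2] turn [-0.004   0.0083  0.0181] pos [ 0.5181 -0.3177  0.1313] F [ 0.2  0.  -3.1] w 0.0265 t 6.9667
```

```bash
python3 -m crank '.003 -.012 0 0 0 .018 1;.0065 -.025 0 0 0 0 1;.0065 -.025 0 0 0 0 1;.0065 -.025 0 0 0 0 1;.0065 -.025 0 0 0 0 1;.0065 -.025 0 0 0 0 1;.0065 -.025 0 0 0 0 1;.0065 -.025 0 0 0 0 1;.0065 -.025 0 0 0 0 1;.0065 -.025 0 0 0 0 1;.0065 -.025 0 0 0 0 1;.0065 -.025 0 0 0 0 1;.0065 -.025 0 0 0 0 1;.0065 -.025 0 0 0 0 1;.0065 -.025 0 0 0 0 1;.0065 -.025 0 0 0 0 1;.0065 -.025 0 0 0 0 1;.0065 -.025 0 0 0 0 1;0 0 0 0 0 0 1;0 0 0 0 0 0 1' >/dev/null; python3 d.py .608 .1562 .12 2.85
```

```text
shift mm [ 10.3 -60.9  -3.2] turn [-0.0482  0.0389  0.0797] pos [0.6054 0.0946 0.1142] F [-0.6  0.4 -2.2] w 0.0264 t 8.6333
```

```bash
python3 -m crank '0 -.015 0 -.048 .039 .08 1;.002 -.018 0 0 0 0 1;0 -.015 0 0 0 0 1;0 0 0 0 0 0 1;0 0 0 0 0 0 1' >/dev/null; python3 d.py .608 .1562 .10 2.85
```

```text
shift mm [ 10.1 -64.   17. ] turn [-0.038   0.0052  0.0801] pos [0.6064 0.0908 0.1146] F [ 0.7  0.8 -1.6] w 0.0265 t 9.05
```

Joint 6 is at its range end. I'll make the half turn the other way, since the insert is symmetric.

```bash
python3 -m crank '0 0 0 0 0 -.12 1;0 0 0 0 0 -.12 1;0 0 0 0 0 -.12 1;0 0 0 0 0 -.12 1;0 0 0 0 0 -.12 1;0 0 0 0 0 -.12 1;0 0 0 0 0 -.12 1;0 0 0 0 0 -.12 1;0 0 0 0 0 -.12 1;0 0 0 0 0 -.12 1;0 0 0 0 0 -.12 1;0 0 0 0 0 -.12 1;0 0 0 0 0 -.12 1;0 0 0 0 0 -.12 1;0 0 0 0 0 -.12 1;0 0 0 0 0 -.12 1;0 0 0 0 0 -.12 1;0 0 0 0 0 -.12 1;0 0 0 0 0 -.12 1;0 0 0 0 0 -.12 1' >/dev/null; python3 d.py .605 .1562 .12 -177.15
```

```text
shift mm [37.7 61.9 -2.2] turn [ 0.0289 -0.0187 -0.564 ] pos [0.6074 0.0839 0.1155] F [-0.  -0.6 -1.9] w 0.0267 t 10.7167
```

```bash
python3 -m crank '0 0 0 .029 -.019 -.11 1;0 0 0 0 0 -.11 1;0 0 0 0 0 -.11 1;0 0 0 0 0 -.11 1;0 0 0 0 0 -.11 1;0 .015 0 0 0 0 1;0 .018 0 0 0 0 1;0 .018 0 0 0 0 1;0 .015 0 0 0 0 1;0 0 0 0 0 0 1;0 0 0 0 0 0 1' >/dev/null; python3 d.py .605 .1562 .08 -177.15
```

```text
shift mm [-2.   4.6 35.5] turn [-0.0041 -0.0085  0.0017] pos [0.6036 0.1516 0.1156] F [-0.9 -0.5 -2.8] w 0.0269 t 11.6333
```

```bash
python3 -m crank '-.002 .0045 .015 -.004 -.0085 .0017 1;0 0 .02 0 0 0 1;0 0 .012 0 0 0 1;0 0 0 0 0 0 1;0 0 0 0 0 0 1' >/dev/null; python3 d.py .605 .1562 .036 -177.15
python3 - <<'E'
from h import *
out=np.zeros((600,800,3),np.uint8)
a=viewer.camera("scene")[:,:,::-1]; b=viewer.camera("top")[:,:,::-1]
cv2.imwrite("pics/s4.png",a); cv2.imwrite("pics/t4.png",b)
out[:500,:400]=cv2.resize(a[220:320,310:390],(400,500),interpolation=cv2.INTER_CUBIC)
out[:500,400:]=cv2.resize(b[130:230,180:260],(400,500),interpolation=cv2.INTER_CUBIC)
cv2.imwrite("pics/c4.png",out)
E
```

```text
shift mm [ 1.7  0.6 32.8] turn [-0.0003  0.0035 -0.0065] pos [0.6066 0.1557 0.0688] F [-0.9  0.  -0.8] w 0.0266 t 12.05
```

View pics/c4.png

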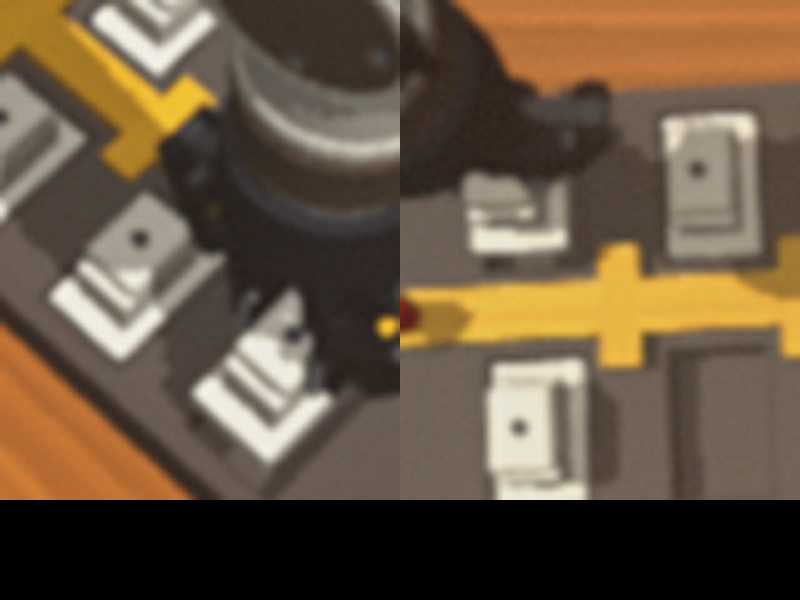

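The view shows the insert upright over its pocket, and the scene camera sees its dot at crop (292,335).

Run:
```python
from h import *
s=cv2.imread("pics/s4.png"); c=viewer.calibration("scene")
d=dot(s,(368,286.5),3); print(d,cast(c,d,.0968))
d=dot(s,(337.5,267.5),3); print("seatA check",d,cast(c,d,.064))
q=np.array([(197,388),(268,458),(330,400)])/5+[310-.5,220-.5]
P=cast(c,q,.063); print(P, (P[0]+P[2])/2,[np.linalg.norm(P[i]-P[1]) for i in(0,2)],np.degrees(np.arctan2(*(P[0]-P[1])[::-1])),np.degrees(np.arctan2(*(P[1]-P[2])[::-1])))
o=readout.get_obs();print(o['eef_pos'])
```

```text
(np.float64(369.70975056689343), np.float64(285.27437641723355)) [[0.602915   0.15585163]]
seatA check (np.float64(337.5206896551724), np.float64(267.28620689655173)) [[0.60958742 0.07644468]]
[[0.63734973 0.13693133]
 [0.63747107 0.17541947]
 [0.60313046 0.17536461]] [0.6202401  0.15614797] [np.float64(0.038488335726821706), np.float64(0.034340653699699096)] -90.18062804451053 0.09153741673774096
[0.60689866 0.15578356 0.06929725]
```

```bash
python3 -m crank '0 .0005 .012 0 .0035 -.006 1;0 0 .008 0 0 0 1;0 0 0 0 0 0 1;0 0 0 0 0 0 1' >/dev/null; python3 d.py .607 .1562 .036 -177.15
```

```text
shift mm [ 3.5 -0.2 15.9] turn [ 0.0017  0.0087 -0.0013] pos [0.6104 0.1565 0.0519] F [-1.1  0.9 -0.6] w 0.0266 t 12.4833
```

```bash
python3 -m crank '.0035 0 0 0 .0087 0 1;0 0 0 0 0 0 1;0 0 0 0 0 0 1' >/dev/null; python3 d.py .607 .1562 .036 -177.15
```

```text
shift mm [-0.5 -0.1 15.8] turn [ 0.0015 -0.001  -0.0015] pos [0.6065 0.1562 0.0518] F [ 1.6 -0.4 -2.3] w 0.0265 t 12.7333
```

```bash
python3 -m crank '.0004 0 .003 0 0 0 1;.0004 0 .003 0 0 0 1;0 0 0 0 0 0 1;0 0 0 0 0 0 1' >/dev/null; python3 d.py .607 .1562 .036 -177.15
```

```text
shift mm [-1.7 -0.   8.8] turn [ 0.0012 -0.0017 -0.0014] pos [0.6053 0.1561 0.0448] F [-0.3  0.8 -2.2] w 0.0263 t 13.0667
```

```bash
python3 -m crank '-.0007 0 .003 0 0 0 1;0 0 .003 0 0 0 1;0 0 0 0 0 0 1;0 0 0 0 0 0 1' >/dev/null; python3 d.py .607 .1562 .036 -177.15;python3 -m crank '0 0 .002 0 0 0 1;0 0 0 0 0 0 1' >/dev/null; python3 d.py .607 .1562 .036 -177.15
```

```text
shift mm [-1.1 -0.   1.8] turn [ 0.0011 -0.0023 -0.0014] pos [0.6059 0.1562 0.0378] F [-0.1 -1.3 -1.7] w 0.0271 t 13.4
shift mm [-0.7 -0.   0.5] turn [ 0.0012 -0.0012 -0.0014] pos [0.6063 0.1562 0.0365] F [ 0.3  0.3 -2.6] w 0.0266 t 13.5667
```

```bash
for i in 1 2 3; do python3 -m crank '0 0 .0012 0 0 0 1;0 0 0 0 0 0 1' >/dev/null; python3 d.py .607 .1562 .036 -177.15; done
```

```text
shift mm [-0.4 -0.   0.5] turn [ 0.0014 -0.0001 -0.0015] pos [0.6066 0.1562 0.0365] F [-0.3  0.4 -1. ] w 0.0268 t 13.7333
shift mm [-0.1 -0.1  0.3] turn [ 0.0017  0.001  -0.0014] pos [0.6069 0.1563 0.0363] F [-0.2  0.2 -3.1] w 0.0267 t 13.9
shift mm [-0.2 -0.   0.4] turn [ 0.0018  0.0016 -0.0014] pos [0.6068 0.1562 0.0364] F [-0.1  0.9 -3. ] w 0.0266 t 14.0667
```

```bash
python3 -m crank '0 0 .003 0 0 0 1;0 0 .003 0 0 0 1' >/dev/null; python3 d.py .607 .1562 .036 -177.15
```

```text
shift mm [0.  0.1 0.1] turn [ 0.0024  0.0039 -0.0015] pos [0.607  0.1561 0.0361] F [-7.7 -2.3 19.1] w 0.0267 t 14.2333
```

Under 19 N of push it holds at 0.036, the predicted height, so it is on the pocket floor. Releasing.

```bash
python3 -m crank '0 0 -.001 0 0 0 0.2;0 0 0 0 0 0 0;0 0 0 0 0 0 0;0 0 0 0 0 0 0;0 0 0 0 0 0 0' ; python3 -m crank '0 0 -.015 0 0 0 0;0 0 -.025 0 0 0 0;0 0 -.03 0 0 0 0;0 0 0 0 0 0 0;0 0 0 0 0 0 0' >/dev/null; python3 d.py .5197 .05 .12 -177.15
```

```text
clock: 14.65
eef_pos: [0.6088, 0.1566, 0.0381]
tool_rot: [-0.024, 1.0, 0.002, 0.004]
ft_force: [-0.2, 0.5, -0.3]
grip_width: 0.0426
shift mm [  91.5 -101.5  -14.7] turn [ 0.0012 -0.0002 -0.0014] pos [0.6062 0.1558 0.1054] F [ 0.4 -0.6 -1.4] w 0.0423 t 15.0667
```

```bash
python3 -m crank '.006 -.013 0 0 0 0 -1;.0115 -.0265 0 0 0 0 -1;.0115 -.0265 0 0 0 0 -1;.0115 -.0265 0 0 0 0 -1;.0115 -.0265 0 0 0 0 -1;.0115 -.0265 0 0 0 0 -1;.0115 -.0265 0 0 0 0 -1;.0115 -.0265 0 0 0 0 -1;.0115 -.0265 0 0 0 0 -1;.0115 -.0265 0 0 0 0 -1;.0115 -.0265 0 0 0 0 -1;.0115 -.0265 0 0 0 0 -1;.0115 -.0265 0 0 0 0 -1;.0115 -.0265 0 0 0 0 -1;.0115 -.0265 0 0 0 0 -1;.0115 -.0265 0 0 0 0 -1;.0115 -.0265 0 0 0 0 -1;.008 -.018 0 0 0 0 -1;0 0 0 0 0 0 -1;0 0 0 0 0 0 -1' >/dev/null; python3 d.py .4322 -.3158 .10 179
python3 - <<'E'
from h import *
b=viewer.camera("top")[:,:,::-1]; a=viewer.camera("scene")[:,:,::-1]
out=np.zeros((560,800,3),np.uint8)
out[:420,:400]=cv2.resize(a[200:305,290:390],(400,420),interpolation=cv2.INTER_CUBIC)
out[:400,400:]=cv2.resize(b[140:240,180:280],(400,400),interpolation=cv2.INTER_CUBIC)
cv2.imwrite("pics/c5.png",out); cv2.imwrite("pics/t5.png",b)
E
```

```text
shift mm [-15.1   9.2 -16.5] turn [ 0.009  -0.0179  0.0707] pos [ 0.4173 -0.3256  0.0837] F [-0.7  0.4 -0.3] w 0.0854 t 16.7333
```

View pics/c5.png

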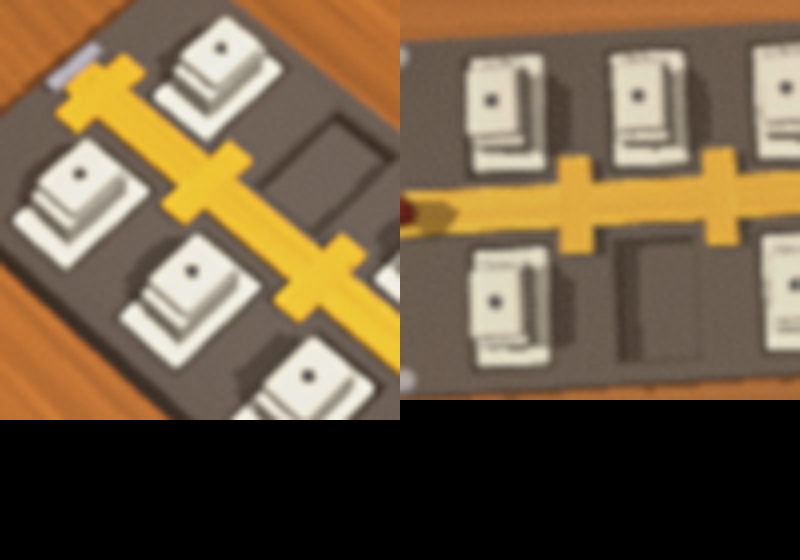

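The first spare is in the far pocket, level with its neighbours. Next is spare 2.

```bash
python3 -m crank '-.010 .006 0 .009 -.018 .07 -1;-.005 .003 0 0 0 0 -1;0 0 0 0 0 0 -1;0 0 0 0 0 0 -1' >/dev/null; python3 d.py .4322 -.3158 .032 179
```

```text
shift mm [ 1.6 -5.1 50.8] turn [ 0.0018 -0.0016  0.0088] pos [ 0.434  -0.3108  0.0828] F [ 0.2 -0.9 -0. ] w 0.0854 t 17.1667
```

```bash
python3 -m crank '.0016 -.005 .015 0 0 .009 -1;0 0 .014 0 0 0 -1;0 0 .012 0 0 0 -1;0 0 .006 0 0 0 -1;0 0 0 0 0 0 -1;0 0 0 0 0 0 -1' >/dev/null; python3 d.py .4322 -.3158 .033 179
```

```text
shift mm [ 2.5 -2.   2.6] turn [ 0.0002 -0.0008  0.0121] pos [ 0.4347 -0.3138  0.0356] F [ 0.1  0.4 -0. ] w 0.0855 t 17.6667
```

```bash
python3 -m crank '.0025 -.002 .0016 0 0 .012 -1;0 0 0 0 0 0 -1;0 0 0 0 0 0 -1' >/dev/null; python3 d.py .4322 -.3158 .034 179;  python3 -m crank '0 0 0 0 0 0 0.3;0 0 0 0 0 0 0.3;0 0 0 0 0 0 0.3;0 0 0 0 0 0 1;0 0 0 0 0 0 1;0 0 0 0 0 0 1;0 0 0 0 0 0 1;0 0 0 0 0 0 1' >/dev/null; python3 d.py .4322 -.3158 .034 179
```

```text
shift mm [0.7 0.6 1.4] turn [-0.001   0.0007  0.0001] pos [ 0.4329 -0.3164  0.0354] F [-0.  -0.7 -0.3] w 0.0853 t 17.9167
shift mm [1.7 1.5 3.5] turn [-0.0029  0.0039 -0.    ] pos [ 0.4339 -0.3173  0.0375] F [0.6 1.  0.7] w 0.0266 t 18.5833
```

```bash
python3 -m crank '0 0 -.01 0 0 0 1;0 0 -.025 0 0 0 1;0 0 -.03 0 0 0 1;0 0 -.025 0 0 0 1;-.002 .012 0 0 0 -.06 1;-.0042 .024 0 0 0 0 1;-.0042 .024 0 0 0 0 1;-.0042 .024 0 0 0 0 1;-.0042 .024 0 0 0 0 1;-.0042 .024 0 0 0 0 1;-.0042 .024 0 0 0 0 1;-.0042 .024 0 0 0 0 1;-.0042 .024 0 0 0 0 1;-.0042 .024 0 0 0 0 1;-.0042 .024 0 0 0 0 1;-.0042 .024 0 0 0 0 1;-.0042 .024 0 0 0 0 1;-.0042 .024 0 0 0 0 1;0 0 0 0 0 0 1;0 0 0 0 0 0 1' >/dev/null; python3 d.py .5045 .0705 .12 -177.15
```

```text
shift mm [-34.3  44.4  15.5] turn [ 0.0017 -0.0062 -0.0087] pos [0.4721 0.0247 0.1357] F [ 0.4 -0.5 -2.5] w 0.0263 t 20.25
```

```bash
python3 -m crank '-.01 .014 0 0 -.006 -.009 1;-.013 .016 .005 0 0 0 1;-.01 .013 .01 0 0 0 1;0 0 .02 0 0 0 1;0 0 .015 0 0 0 1;0 0 0 0 0 0 1;0 0 0 0 0 0 1' >/dev/null; python3 d.py .5045 .0705 .0725 -177.15
```

```text
shift mm [-0.8  3.8 13.6] turn [-0.0002  0.0001 -0.0041] pos [0.5039 0.0667 0.0861] F [-0.9 -1.  -3.3] w 0.0264 t 20.8333
```

```bash
python3 -m crank '-.0008 .0038 .012 0 0 -.004 1;0 0 0 0 0 0 1;0 0 0 0 0 0 1' >/dev/null; python3 d.py .5045 .0705 .0725 -177.15
python3 - <<'E'
from h import *
a=viewer.camera("scene")[:,:,::-1]; b=viewer.camera("top")[:,:,::-1]
cv2.imwrite("pics/s6.png",a); cv2.imwrite("pics/t6.png",b)
out=np.zeros((600,800,3),np.uint8)
out[:500,:400]=cv2.resize(a[190:290,330:410],(400,500),interpolation=cv2.INTER_CUBIC)
out[:500,400:]=cv2.resize(b[160:260,200:280],(400,500),interpolation=cv2.INTER_CUBIC)
cv2.imwrite("pics/c6.png",out)
E
```

```text
shift mm [0.4 2.1 3.7] turn [-0.0009  0.0011 -0.0033] pos [0.505  0.0684 0.0762] F [ 0.7 -0.  -2.2] w 0.0262 t 21.0833
```

View pics/c6.png

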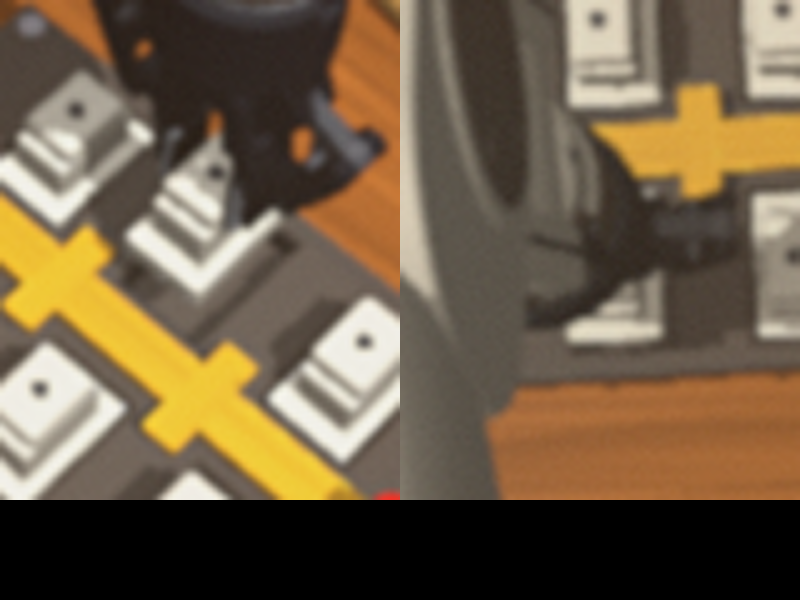

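The insert is upright over the middle pocket, with its dot at scene crop (217,173).

Run:
```python
from h import *
s=cv2.imread("pics/s6.png"); c=viewer.calibration("scene")
for n,p,z in(("held",(217,173),.1007),("C seat",(363,342),.064),("D seat",(76,110),.064)):
    g=np.array(p)/5+[329.6,189.6]; print(n,cast(c,g,z).round(4),cast(c,dot(s,g,2),z).round(4))
P=cast(c,np.array([(128,236),(202,294),(280,215)])/5+[329.6,189.6],.0645);print(P.round(4),np.linalg.norm(P[0]-P[1]),np.linalg.norm(P[2]-P[1]),((P[0]+P[2])/2).round(4))
print(readout.get_obs()['eef_pos'])
```

```text
held [[0.5024 0.0683]] [[0.5025 0.0677]]
C seat [[0.4987 0.151 ]] [[0.4982 0.1509]]
D seat [[ 0.5055 -0.0085]] [[ 0.5056 -0.0088]]
[[0.5338 0.0512]
 [0.5309 0.0913]
 [0.4797 0.0876]] 0.04017432153880591 0.05133223838605969 [0.5067 0.0694]
[0.50501181 0.06853966 0.07624261]
```

```bash
python3 -m crank '.0008 .0027 .010 0 0 -.003 1;0 0 .008 0 0 0 1;0 0 0 0 0 0 1;0 0 0 0 0 0 1' >/dev/null; python3 d.py .5045 .0712 .0395 -177.15
```

```text
shift mm [ 1.   0.3 19.4] turn [-0.0004  0.0054 -0.0009] pos [0.5054 0.071  0.0589] F [-0.2 -0.5 -1.6] w 0.0263 t 21.5167
```

```bash
python3 -m crank '.001 .0003 .004 0 .005 0 1;0 0 .003 0 0 0 1;0 0 0 0 0 0 1;0 0 0 0 0 0 1' >/dev/null; python3 d.py .5045 .0712 .0395 -177.15;  python3 -m crank '0 0 .003 0 0 0 1;0 0 0 0 0 0 1;0 0 0 0 0 0 1' >/dev/null; python3 d.py .5045 .0712 .0395 -177.15
```

```text
shift mm [-0.5 -0.1 11.4] turn [-0.0006 -0.001  -0.0006] pos [0.504  0.0713 0.0509] F [ 0.5 -0.1 -2.2] w 0.0263 t 21.85
shift mm [-0.2 -0.2  8.2] turn [-0.0006 -0.0006 -0.0006] pos [0.5043 0.0714 0.0477] F [-0.1 -0.7 -2.6] w 0.0263 t 22.1
```

Already about 8 mm into the pocket with no contact force. Continuing down.

```bash
python3 -m crank '0 0 .003 0 0 0 1;0 0 .003 0 0 0 1;0 0 0 0 0 0 1' >/dev/null; python3 d.py .5045 .0712 .0395 -177.15;  python3 -m crank '0 0 .002 0 0 0 1;0 0 .003 0 0 0 1;0 0 .003 0 0 0 1' >/dev/null; python3 d.py .5045 .0712 .0395 -177.15
```

```text
shift mm [ 0.1 -0.2  1.9] turn [-0.0005  0.0001 -0.0006] pos [0.5046 0.0714 0.0414] F [ 0.3  0.2 -3.2] w 0.0263 t 22.35
shift mm [ 0.5 -0.4 -0.2] turn [-0.0004  0.0028 -0.0005] pos [0.505  0.0716 0.0393] F [-10.8   0.4  24. ] w 0.0264 t 22.6
```

Pushing with 24 N at 0.0393 (predicted 0.0395), so it is seated. Release, lift, then go to the knob, which I measured at (0.5499, 0.2094).

```bash
python3 -m crank '0 0 -.001 0 0 0 0.2;0 0 0 0 0 0 0;0 0 0 0 0 0 0;0 0 0 0 0 0 0;0 0 -.015 0 0 0 0;0 0 -.025 0 0 0 0;0 0 -.03 0 0 0 0;0 0 -.01 0 0 0 0;-.01 .028 0 0 0 0 -.4;-.01 .028 0 0 0 0 -.4;-.01 .028 0 0 0 0 -.4;-.01 .028 0 0 0 0 -.4;-.006 .018 0 0 0 0 -.4;0 0 0 0 0 0 -.4;0 0 0 0 0 0 -.4' >/dev/null; python3 d.py .5499 .2094 .042 -177.15
python3 - <<'E'
from h import *
a=viewer.camera("scene")[:,:,::-1]; b=viewer.camera("top")[:,:,::-1]
out=np.zeros((560,800,3),np.uint8)
out[:520,:400]=cv2.resize(a[190:320,320:420],(400,520),interpolation=cv2.INTER_CUBIC)
out[:400,400:]=cv2.resize(b[140:240,165:265],(400,400),interpolation=cv2.INTER_CUBIC)
cv2.imwrite("pics/c7.png",out)
E
```

```text
shift mm [-1.   0.9 81. ] turn [-0.      0.006  -0.0053] pos [0.5485 0.2084 0.123 ] F [-0.2  0.2 -0.2] w 0.0596 t 23.85
```

View pics/c7.png

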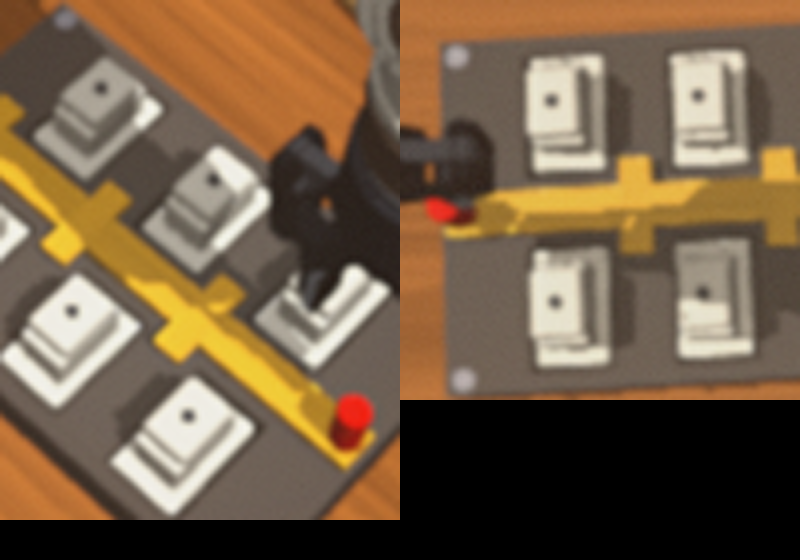

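Both spares sit level with the seated ones, and the knob is free at scene crop (353,408). Lowering the open jaws around the knob.

```bash
python3 -m crank '-.001 .001 .02 0 .006 -.005 -.4;0 0 .02 0 0 0 -.4;0 0 .018 0 0 0 -.4;0 0 0 0 0 0 -.4;0 0 0 0 0 0 -.4' >/dev/null; python3 d.py .5499 .2094 .043 -177.15
```

```text
shift mm [-1.2  7.1 21.8] turn [-0.0013  0.0003 -0.0089] pos [0.549  0.2023 0.0648] F [ 0.5 -0.1  0.2] w 0.0598 t 24.3667
```

```bash
python3 -m crank '-.001 .007 .006 0 0 -.009 -.4;0 0 .008 0 0 0 -.4;0 0 .005 0 0 0 -.4;0 0 0 0 0 0 -.4;0 0 0 0 0 0 -.4' >/dev/null; python3 d.py .5499 .2094 .043 -177.15
```

```text
shift mm [1.6 0.9 4.6] turn [-0.0001  0.0045 -0.0019] pos [0.5515 0.2086 0.0476] F [-0.  -0.8  0.4] w 0.0597 t 24.7833
```

```bash
python3 -m crank '.0016 .001 .003 0 .0045 0 -.4;0 0 0 0 0 0 0;0 0 0 0 0 0 .4;0 0 0 0 0 0 1;0 0 0 0 0 0 1;0 0 0 0 0 0 1;0 0 0 0 0 0 1;0 0 0 0 0 0 1' >/dev/null; python3 d.py .5499 .2094 .043 -177.15
```

```text
shift mm [ 0.6 -0.7  2.7] turn [ 0.0005  0.0017 -0.0013] pos [0.5505 0.2102 0.0457] F [-0.4 -0.9 -0. ] w 0.0153 t 25.45
```

```bash
python3 -m crank '0 .004 0 0 0 0 1;0 .004 0 0 0 0 1;0 .004 0 0 0 0 1;0 .004 0 0 0 0 1;0 .004 0 0 0 0 1' >/dev/null; python3 d.py .5485 .2454 .0457 -177.15
```

```text
shift mm [ 0.3 17.2 -0.1] turn [-0.005   0.0013 -0.0044] pos [0.5496 0.2282 0.0457] F [-0.  -2.8  1.4] w 0.0157 t 25.8667
```

```bash
python3 -m crank '0 .005 0 0 0 -.004 1;0 .005 0 0 0 0 1;0 .005 0 0 0 0 1;0 0 0 0 0 0 1' >/dev/null; python3 d.py .5485 .2454 .0457 -177.15; python3 -m crank '0 .004 0 0 0 0 1;0 .004 0 0 0 0 1' >/dev/null; python3 d.py .5485 .2454 .0457 -177.15; python3 -m crank '0 .004 0 0 0 0 1;0 .004 0 0 0 0 1' >/dev/null; python3 d.py .5485 .2454 .0457 -177.15
```

```text
shift mm [0.2 0.6 0. ] turn [-0.0071  0.0016  0.0002] pos [0.5488 0.2448 0.0457] F [ 0.3 -4.7  0.9] w 0.0153 t 26.2
shift mm [ 0.2  0.7 -0.1] turn [-0.0251  0.0021 -0.0041] pos [0.5488 0.2447 0.0456] F [  0.3 -15.1   4.9] w 0.0156 t 26.3667
shift mm [ 0.2  1.  -0.1] turn [-0.0408  0.002  -0.0095] pos [0.5488 0.2444 0.0457] F [  0.6 -14.4   5.4] w 0.0153 t 26.5333
```

The bar moved 34.5 mm and then stopped with force rising to 15 N, so it is at the end stop. Releasing and backing off.

```bash
python3 -m crank '0 0 0 0 0 0 0;0 0 0 0 0 0 -.2;0 0 0 0 0 0 -.2;0 0 0 0 0 0 -.2;0 0 -.015 0 0 0 -.2;0 0 -.025 0 0 0 -.2;0 0 -.03 0 0 0 -.2;0 0 -.03 0 0 0 -.2;.03 0 0 0 0 0 -.2;.035 0 0 0 0 0 -.2;.035 0 0 0 0 0 -.2;.035 0 0 0 0 0 -.2;.035 0 0 0 0 0 -.2;0 0 0 0 0 0 -.2'
python3 - <<'E'
from h import *
a=viewer.camera("scene")[:,:,::-1]; b=viewer.camera("top")[:,:,::-1]
hsv=cv2.cvtColor(b,cv2.COLOR_BGR2HSV)
m=((hsv[...,0]<6)&(hsv[...,1]>200)&(hsv[...,2]>120)).astype(np.uint8);n,l,st,c=cv2.connectedComponentsWithStats(m)
for i in range(1,n):
    if st[i][4]>20: print("red",c[i].round(1),st[i][4],cast(viewer.calibration("top"),c[i],.07).round(4))
out=np.zeros((560,800,3),np.uint8)
out[:520,:400]=cv2.resize(a[190:320,320:420],(400,520),interpolation=cv2.INTER_CUBIC)
out[:300,400:]=cv2.resize(b[135:255,150:310],(400,300),interpolation=cv2.INTER_CUBIC)
cv2.imwrite("pics/c8.png",out);cv2.imwrite("pics/t8.png",b)
E
```

```text
clock: 27.7
eef_pos: [0.3735, 0.2512, 0.1489]
tool_rot: [-0.023, 1.0, -0.01, 0.002]
ft_force: [-1.3, -0.9, -0.6]
grip_width: 0.0515
red [605.6  43.3] 165 [[ 0.8845 -0.7562]]
red [19.4 63.3] 242 [[0.8345 0.5559]]
red [73.8 64.7] 170 [[0.8316 0.4388]]
red [159.2 192.1] 49 [[0.5479 0.2437]]
```

View pics/c8.png

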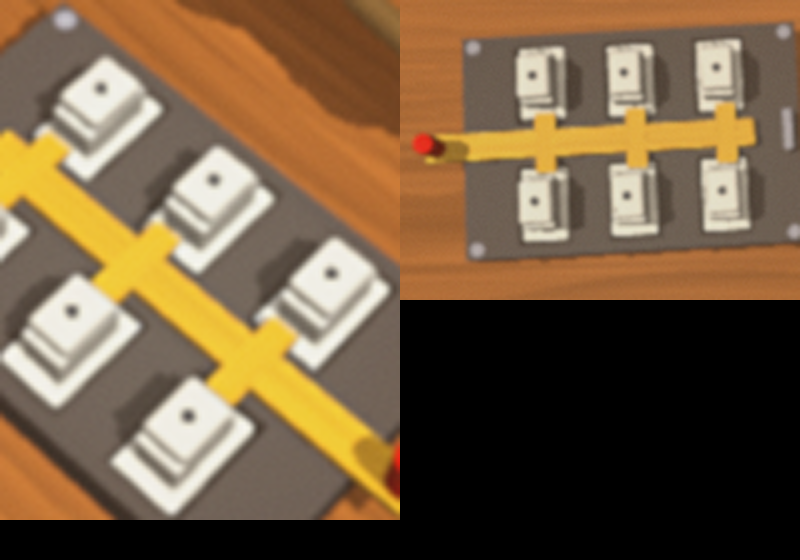

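The picture shows the keeper teeth over all six inserts, and the knob has moved 34.3 mm. The arm is clear, so I'm handing in.

Run:
```python
from workcell import order
print(order.job_done())
```

```text
the job is handed in; nothing more can be done
None
```

Both clean spares are seated in the two empty pockets, and the keeper bar is at its end stop over all six inserts. I handed the job in at about 28 s on the clock; it gives no verdict.

**Last checks**
- **Spares:** each stopped on the pocket floor within 0.3 mm of the height I predicted, under a 19–24 N push. The last picture shows both upright and level with the other four.
- **Keeper:** the knob moved 34.3 mm by camera and 34.5 mm by arm reading, then met the stop at about 15 N. In the picture its teeth lie over all six inserts.
- **Seated inserts:** they look unmoved in the last picture. I did not measure their positions again at the end.
- **Dirty insert:** I never touched it, but it was outside the final picture, so I did not check its position again.
- **Arm:** it was clear of everything when I handed in.

**What disagreed or went wrong**
- **Finger reach:** the fingertips touch about 25 mm higher than the stated tool frame implies. My first grasp closed on nothing, and its shut tips rested on top of that spare. I found the offset with a light touch on the spare (up to 24 N) and grasped lower.
- **Joint 6:** it reached the end of its range on the first carry, so I turned the insert half a turn before lowering it.

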